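# Set up the nested glue pot and hold the spatula ready over it

### The arm

A 7-joint arm with a two-finger parallel gripper is mounted at the origin on the work surface. World frame = base frame: x ahead of the robot, y to its left, z up, the work surface at z = 0. Lengths are in mm, angles in rad, forces in N, time in s.
With the tool pointing down it reaches from about 350 to 900 mm from the base axis. Payload 8.1 kg.
Tool frame: the origin (TCP) lies at the centre of the arm's flange, where the gripper is bolted on; the fingertips stand 178 mm ahead of it and the grasp point (between the pads) lies 159 mm ahead of it; z points along the fingers, y is the line along which they close (so a half turn about z gives the same grasp; the last joint's range is limited). The gripper opens to 92 mm and grips with 3 to 60 N. Pads are 19 mm wide; open, the fingers measure 130 mm over their backs; the gripper's body (75 mm by 190 mm) begins 47 mm behind the grasp point.
Start: joints at [1.008, 0.434, 0.025, 1.573, -0.012, 1.134, -0.075], TCP at [277.334, -560.106, 404.742] pointing down, gripper open.
Joint ranges: [-2.62, 2.62], [-0.44, 2.09], [-1.27, 1.32], [0.08, 2.57], [-1.32, 4.46], [0.12, 2], [-2.74, 2.74]. Speed limits (rad/s): [2.22, 2.22, 3.01, 3.01, 3.14, 3.14, 3.14].

### API

Orientations are given as a 3x3 rotation matrix whose columns are the frame's x, y, z axes.
In Python, from bench import robot, optics gives the robot as it stands.
- The arm moves only by the tool move_arm, never from a script. Its argument "moves" is one flat list of numbers, 7 for each row, row after row: the shift along the tool's x, y, z in units of 20 cm (1.0 is 20 cm), then the turn, a rotation vector about the tool's x, y, z in units of pi/2 rad (1.0 is pi/2 rad), then the opening, from 0 (shut) to 1 (fully open). In form: [tx, ty, tz, ax, ay, az, grip, tx, ty, tz, ax, ay, az, grip, ...]. A call has 1 to 10 rows; each row is the pose to reach, as a shift and turn from the pose commanded when the call began, along the tool's axes at that moment; what a row does not reach only later rows make up. A row lasts 1/12 s, in which the tool goes at most 41.7 mm and 7.16 degrees, less where a joint would pass 70% of its speed; a pose out of reach is approached as far as the arm can. A call with a number of a shift or a turn outside -1 to 1 is refused whole. A call with a gripper value outside its range is refused whole. The fingers move at their own pace and stop on an object; "squeeze" is the grip in N (left out, the last holds). Time passes only in rows, so rows that repeat a pose let the fingers close. It gives the time, the measured TCP pose, the force, the opening and the grip force at its end, in the units of the state.
- robot.read_state(): the state, without advancing time (a new reading comes with each control period).
- optics.read_camera(name): name is "scene" or "top" or "wrist"; returns a dict with "frame" (480x640x3 uint8, red, green, blue), "fx", "fy", "cx", "cy" (pixels), "extrinsics" (4x4, takes a point from camera to world coordinates). Camera axes: x right, y down, z forward; pixel columns grow to the right and rows downward; lengths in mm; the calibration is good to about 2 mm. A picture is of the moment at which its call begins. There is no depth.
- robot.close_job(): hands the job in; it is judged then, once.
The state is a dict: "time": time; "joint_positions": joint angles; "qvel": joint speeds; "tau": joint torques, N m; "tool_pos": TCP position; "orientation": TCP orientation; "wrist_force": force on the tool from outside, world axes, zero at the start; "torque": the same for the moment, N m; "finger_gap": finger opening in mm; "grip_force": force on a finger pad.
Only numpy, scipy, OpenCV 4.12 (cv2) and the standard library are available. Lean on these libraries where they do the work, as an engineer would, in place of code of your own. Each camera call takes 0.05 s, during which the arm holds its last target. There are 200 camera calls.

### The job

Set up the glue pot: stand the middle-sized pot down inside the wide one, let go, then stand the narrow pot down inside the middle one. Then draw the spatula out of its slanted wooden stand, turn it until it is about level with the blade lying flat, and finish while still holding it there, with the middle of the blade over the nested pots and a few centimetres clear above them, ready for hardener to be dosed onto the blade. Leave the can, the hammer and the sanding block where they are.

Things in the scene. Friction and masses are not known exactly. Their poses are not given: they have to be found in the camera images.
- wide_pot: Widest, lowest of three plain straight-sided aluminium pots without handles, open on top; the three may swap places. Outer diameter 92 mm, height 50 mm, wall 4 mm (inside diameter 84), floor 5 mm, loose, 0.35 kg, upright on the bench. Origin: centre of its underside; z up through the mouth.
- middle_pot: Middle aluminium pot: outer diameter 64 mm, height 75 mm, wall 3.5 mm (inside diameter 57), floor 5 mm, loose, about 0.14 kg, upright on the bench. Nested, it stands on the wide pot's floor and its top 30 mm stay above that rim. Origin: centre of its underside; z up through the mouth.
- narrow_pot: Narrowest, tallest aluminium pot: outer diameter 44 mm, height 100 mm, wall 3.5 mm, floor 5 mm, loose, about 0.11 kg, upright on the bench. Nested, it stands on the middle pot's floor, its top 30 mm above that rim (110 mm above the bench with all three nested). Origin: centre of its underside; z up through the mouth.
- spatula: Loose, 210 mm long, about 0.11 kg: flat steel blade 30 wide, 3 thick; wooden handle 24 wide, 16 thick. Origin: centre line where blade meets handle. Own z along the handle to its butt (handle z +7 to +115, blade 0 to -95 mm); y across the width; x square to the blade's flat. At first blade down in the slot, leaning about 42 deg from upright, y level, x slanting up; handle clear of the stand.
- blade_mid (a point): Point in the middle of the spatula's blade: own z = -50 mm on its centre line.
- handle_mid (a point): Point in the middle of the spatula's handle: own z = +65 mm on its centre line; a good place to grip across the 24 mm width.
- stand: Wooden spatula stand, fixed: foot 130 x 100 x 14 mm, slanted block 70 mm wide, about 110 mm high, with a slot along the spatula's z, 85 mm deep, 6 mm x 40 mm (the spatula is loose in it; drawn along its own z it is clear after 85 mm). Origin: centre of the foot's underside; z up; the handle leans towards the stand's own -x, roughly towards the robot.
- slot_mouth (a point): Centre of the mouth of the stand's slot, where the blade comes out.
- hardener_can: Bystander: closed can, 66 mm diameter, 90 mm high, standing. Origin: centre of the underside. Must not be moved.
- hammer: Bystander: hammer lying on the bench, about 0.3 m long. Must not be moved.
- sanding_block: Bystander: cork sanding block 110 x 65 x 35 mm. Origin: centre of the underside. Must not be moved.
Things that resemble listed ones, but are neither listed nor needed, are in the scene too. Leave any turquoise or yellow look-alike of the spatula alone. Leave any purple look-alike of the middle_pot alone.

How it is judged:
By the outcome, as a careful person would: the job done as asked, in the order asked, and still so for the second after the job is handed in, while the arm keeps its last pose, push and grip.
It also fails if it takes over 70 s, if anything falls off the work surface, if the arm or the gripper's body presses on something with over 40 N, if the wrist force passes 120 N, or if a joint passes its speed limit or range.

## Working session

There is one attempt and no reset: what is moved stays moved. The work goes in short steps, Python scripts to look and compute and a tool call to move; the robot and the scene stay as the last step left them, time stands still between calls to the robot, and variables do not carry over. Pictures are saved under pics/ and viewed, at most 10 in all, crops included, and the job is handed in when it is done.

Besides the shell and the picture viewer there is one more tool, called after "Emit:" by a JSON object that holds its "method" and its "body", one argument or row to a line. move_arm: Moves the arm, as the interface text tells. Shifts and turns lie within -1 to 1; 1 stands for 20 cm of shift or pi/2 rad of turn. Its arguments: {"type":"object","properties":{"moves":{"type":"array"},"squeeze":{"type":"number"}},"required":["moves"]}

```bash
ls; mkdir -p pics; python3 - <<'E'
from bench import robot, optics
import cv2,numpy as np
s=robot.read_state();print(s['time'],s['tool_pos'],s['orientation'],s['finger_gap'])
for n in('scene','top'):
    c=optics.read_camera(n);cv2.imwrite(f'pics/{n}0.png',c['frame'][:,:,::-1]);print(n,c['fx'],c['fy'],c['cx'],c['cy'],np.round(c['extrinsics'],4).tolist())
E
```

```text
pics
0.0 [ 277.21128078 -559.89772289  403.94800702] [[ 8.96166330e-01  4.43717457e-01 -8.52666083e-04]
 [ 4.43718244e-01 -8.96165343e-01  1.34120266e-03]
 [-1.69014760e-04 -1.58028416e-03 -9.99998737e-01]] 91.88445312764775
scene 557.5242104560842 557.5242104560842 315.41270516043124 236.2794214943766 [[0.6261, 0.4972, -0.6006, 1290.6059], [0.7796, -0.3848, 0.4941, -573.9403], [0.0146, -0.7776, -0.6286, 847.8727], [0.0, 0.0, 0.0, 1.0]]
top 440.2231773419691 440.2231773419691 320.5344117707926 243.52346268254485 [[-0.0107, -0.9824, 0.1865, 380.7494], [-0.9996, 0.0157, 0.0254, -15.6803], [-0.0279, -0.1862, -0.9821, 1123.9919], [0.0, 0.0, 0.0, 1.0]]
```

View pics/scene0.png

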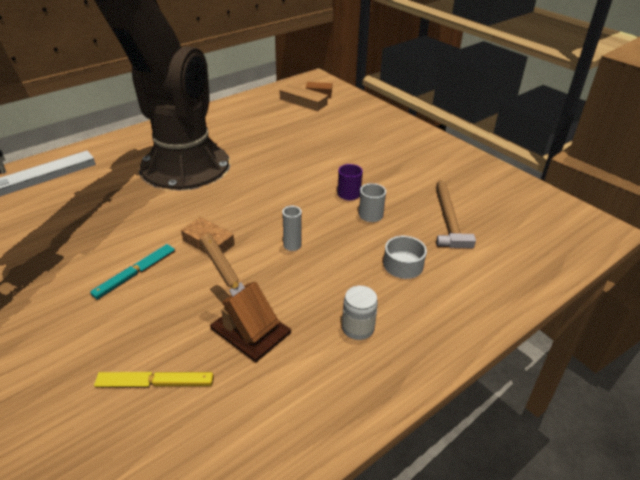

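View pics/top0.png

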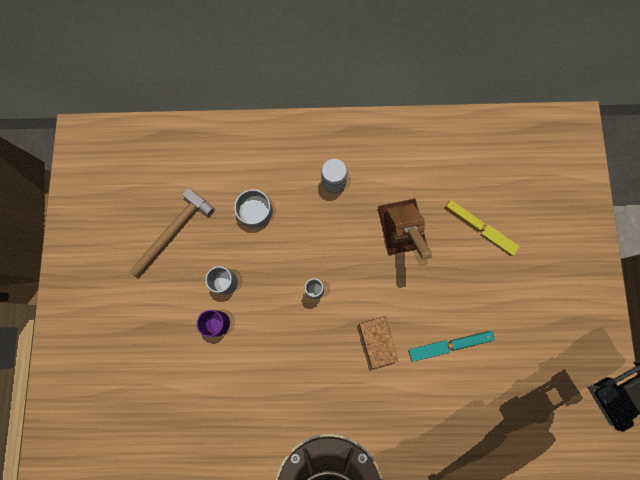

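Scene view: wide pot (405,257), grey middle pot (372,202) with the purple look-alike at (350,182), narrow pot (292,228), and wooden spatula (222,262) in its stand (250,320). The turquoise (133,271) and yellow (153,380) look-alikes are to be left alone, as are the can (360,312), hammer (450,215) and block (208,236). The top view agrees: wide (253,210), middle (221,281), purple (213,324), narrow (314,289), spatula (418,243). I choose the grey pots and the wooden spatula, and check them in a close crop montage.

```bash
cat > h.py <<'E'
from bench import robot, optics
import cv2,numpy as np
def ray(c,p):
    d=np.array([(p[0]-c['cx'])/c['fx'],(p[1]-c['cy'])/c['fy'],1.]);E=c['extrinsics']
    d=E[:3,:3]@d;return E[:3,3],d/np.linalg.norm(d)
def plane(c,p,z):
    o,d=ray(c,p);return o+d*(z-o[2])/d[2]
def tri(*cps):
    A=np.zeros((3,3));b=np.zeros(3);R=[ray(c,p) for c,p in cps]
    for o,d in R:
        P=np.eye(3)-np.outer(d,d);A+=P;b+=P@o
    x=np.linalg.solve(A,b);return x,max(np.linalg.norm((np.eye(3)-np.outer(d,d))@(x-o)) for o,d in R)
def proj(c,X):
    E=c['extrinsics'];q=E[:3,:3].T@(np.asarray(X,float)-E[:3,3]);return np.array([c['fx']*q[0]/q[2]+c['cx'],c['fy']*q[1]/q[2]+c['cy']])
def tile(img,x,y,w,k):
    return cv2.resize(img[y:y+w,x:x+w],None,fx=k,fy=k,interpolation=cv2.INTER_CUBIC)
E
python3 - <<'E'
from h import *
t=cv2.imread('pics/top0.png');s=cv2.imread('pics/scene0.png')
def T(i,x,y,w):
    o=cv2.resize(i[y:y+w,x:x+w],(200,200),interpolation=cv2.INTER_CUBIC)
    for k in range(0,w,10): 
        q=k*200//w;o[:4,q]=(0,0,255);o[q,:4]=(0,0,255)
    return o
r1=[T(t,228,185,50),T(t,196,256,50),T(t,290,264,50),T(t,370,190,80)]
r2=[T(s,380,230,50),T(s,347,175,50),T(s,267,200,50),T(s,180,220,80)]
r3=[T(s,190,270,100),T(t,310,150,50),T(s,335,280,60),T(t,350,310,60)]
cv2.imwrite('pics/m1.png',np.vstack([np.hstack(r) for r in(r1,r2,r3)]))
E
```

```text
(no output)
```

View pics/m1.png

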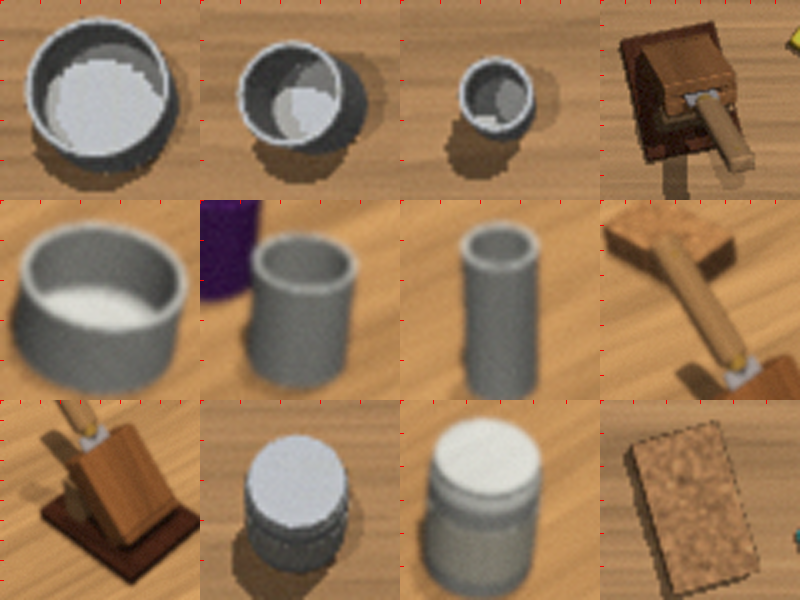

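The montage confirms the choice: plain grey pots, with the purple one just to the left of the middle pot in the scene tile, and the wooden spatula with its ferrule. I read rim centres and handle ends from the tiles and triangulate them.

```bash
python3 - <<'E'
from h import *
np.set_printoptions(precision=3,suppress=True)
t=optics.read_camera('top');s=optics.read_camera('scene')
for n,a,b,h in [('wide',(252.4,207),(405.9,248.3),50),('mid',(218.75,279.2),(372.7,190.7),75),('narrow',(314,287.9),(292,211.5),100),('butt',(426.4,255.2),(206.8,238),150),('junc',(411.4,229),(234.8,284.8),100),('can',(334,170.5),(361,296.5),90)]:
    x,e=tri((t,a),(s,b));print(n,x,e,plane(t,a,h),plane(s,b,h))
def pl(c,p,q): return np.cross(ray(c,p)[1],ray(c,q)[1])
d=np.cross(pl(t,(426.4,255.2),(411.4,229)),pl(s,(206.8,238),(234.8,284.8)));d/=np.linalg.norm(d);print('axis',d,np.degrees(np.arccos(abs(d[2]))))
# stand foot corners top view (z=14)
for p in [(622,40),(714,22),(648,162)]: print('foot',plane(t,(370+(p[0]-600)/2.5,190+p[1]/2.5),14))
for p in [(630,430),(720,420),(670,598),(757,565)]:print('block',plane(t,(350+(p[0]-600)/3.33,310+(p[1]-400)/3.33),35))
E
```

```text
wide [683.161 185.432  48.734] 1.6316327577682748 [681.745 183.854  50.   ] [684.672 185.947  50.   ]
mid [497.144 258.241  73.077] 0.5828801992804399 [496.587 257.244  75.   ] [499.282 256.797  75.   ]
narrow [471.41   28.335  97.904] 1.3464764407238834 [470.488  27.117 100.   ] [474.306  27.864 100.   ]
butt [ 531.502 -217.231  181.794] 2.1308548808367505 [ 535.525 -225.976  150.   ] [ 496.654 -198.413  150.   ]
junc [ 604.589 -204.386  107.802] 1.0328686993324105 [ 606.829 -204.932  100.   ] [ 596.779 -201.362  100.   ]
can [761.044 -23.506  88.431] 0.8000305119689508 [759.966 -24.137  90.   ] [762.473 -23.884  90.   ]
axis [ 0.661  0.113 -0.742] 42.128070018472265
foot [ 688.44  -139.551   14.   ]
foot [ 706.043 -235.629   14.   ]
foot [ 559.598 -161.382   14.   ]
block [399.135 -79.18   35.   ]
block [ 405.599 -144.983   35.   ]
block [ 280.389 -104.539   35.   ]
block [ 302.72  -167.481   35.   ]
```

Heights (49, 73, 98 mm) and the 42° lean match the description. First I travel high toward the middle pot, turning the tool.

Emit:
{"method": "move_arm", "body": {
  "moves": [0.91,-0.99,0,0,0,-0.79,1,0.91,-0.99,0,0,0,-0.79,1,0.91,-0.99,0,0,0,-0.79,1,0.91,-0.99,0,0,0,-0.79,1,0.91,-0.99,0,0,0,-0.79,1,0.91,-0.99,0,0,0,-0.79,1,0.91,-0.99,0,0,0,-0.79,1,0.91,-0.99,0,0,0,-0.79,1,0.91,-0.99,0,0,0,-0.79,1,0.91,-0.99,0,0,0,-0.79,1],
  "squeeze": 30
}}

```text
time: 1.03
tool_pos: [352.7, -301.3, 404.8]
orientation: [[-0.137, 0.991, -0.0], [0.991, 0.137, -0.0], [-0.0, -0.0, -1.0]]
wrist_force: [-1.5, -0.8, -0.3]
finger_gap: 91.8
grip_force: 0.0
```

```bash
cat >> h.py <<'E'
from scipy.spatial.transform import Rotation as Ro
np.set_printoptions(precision=4,suppress=True)
DOWN=np.array([[-1.,0,0],[0,1,0],[0,0,-1]])
def go(p,R=DOWN):
    "command numbers to bring the GRASP POINT to p with tool orientation R"
    s=robot.read_state();R0=s['orientation'];q=np.asarray(p)-159*R[:,2]
    print('t',round(s['time'],2),'cmd',np.r_[R0.T@(q-s['tool_pos'])/200,Ro.from_matrix(R0.T@R).as_rotvec()/(np.pi/2)],'q',s['joint_positions'])
def now():
    s=robot.read_state();print('grasp',s['tool_pos']+159*s['orientation'][:,2],'z',s['orientation'][:,2],'F',s['wrist_force'],'gap',s['finger_gap'],s['grip_force'])
E
python3 -c "
from h import *
now();go((497,258,245))"
```

```text
grasp [ 352.7032 -301.3238  245.834 ] z [-0.     -0.0003 -1.    ] F [-1.4855 -0.7707 -0.2797] gap 91.82741471539875 0.0
t 1.03 cmd [ 2.6711  1.098   0.0034 -0.0001  0.0001 -0.9125] q [ 0.8587  0.1955 -0.3112  1.9282  0.0698  1.028   0.6545]
```

Emit:
{"method": "move_arm", "body": {
  "moves": [1,0.41,0,0,0,-0.6,1,1,0.41,0,0,0,-0.6,1,1,0.41,0,0,0,-0.6,1,1,0.41,0,0,0,-0.6,1,1,0.41,0,0,0,-0.6,1,1,0.41,0,0,0,-0.6,1,1,0.41,0,0,0,-0.6,1,1,0.41,0,0,0,-0.6,1,1,0.41,0,0,0,-0.6,1]
}}

```text
time: 1.78
tool_pos: [408.0, -92.7, 404.7]
orientation: [[-0.88, 0.474, -0.0], [0.474, 0.88, -0.0], [0.0, -0.0, -1.0]]
wrist_force: [-0.1, 1.1, -0.7]
finger_gap: 91.6
grip_force: 0.0
```

```bash
python3 -c "
from h import *
now();go((497,258,245))"
```

```text
grasp [407.9651 -92.6701 245.6998] z [-0.0001 -0.0001 -1.    ] F [-0.1283  1.112  -0.6776] gap 91.62158959351046 0.0
t 1.78 cmd [ 0.4401  1.7545  0.0033 -0.0001 -0.     -0.3147] q [ 0.6386  0.1495 -0.5998  2.0032  0.0992  1.017   1.0681]
```

Emit:
{"method": "move_arm", "body": {
  "moves": [0.25,1,0,0,0,-0.315,1,0.25,1,0,0,0,-0.315,1,0.25,1,0,0,0,-0.315,1,0.25,1,0,0,0,-0.315,1,0.25,1,0,0,0,-0.315,1,0.25,1,0,0,0,-0.315,1]
}}

```text
time: 2.28
tool_pos: [460.1, 114.1, 405.5]
orientation: [[-1.0, -0.002, 0.002], [-0.002, 1.0, 0.005], [-0.002, 0.005, -1.0]]
wrist_force: [-1.0, 0.6, 1.3]
finger_gap: 91.6
grip_force: 0.0
```

```bash
python3 -c "
from h import *
now();go((497,258,245))"
```

```text
grasp [460.4372 114.9584 246.5089] z [ 0.0021  0.0054 -1.    ] F [-1.0399  0.6397  1.2587] gap 91.5957618736752 0.0
t 2.28 cmd [-0.1862  0.719   0.0118  0.0035  0.0014  0.0015] q [ 0.2907  0.2855 -0.7866  1.88    0.2257  1.0637  0.9878]
```

Emit:
{"method": "move_arm", "body": {
  "moves": [-0.185,0.72,0.25,0,0,0,1,-0.185,0.72,0.25,0,0,0,1,-0.185,0.72,0.25,0,0,0,1,-0.185,0.72,0.25,0,0,0,1,-0.185,0.72,0.25,0,0,0,1,-0.185,0.72,0.25,0,0,0,1]
}}

```text
time: 2.78
tool_pos: [496.9, 251.8, 353.7]
orientation: [[-1.0, 0.003, -0.002], [0.003, 1.0, 0.0], [0.002, 0.0, -1.0]]
wrist_force: [0.3, -0.4, 0.5]
finger_gap: 91.9
grip_force: 0.0
```

```bash
python3 - <<'E'
from h import *
now();go((497,258,68))
c=optics.read_camera('wrist');f=c['frame'][:,:,::-1].copy()
for X in [(497,258,75),(497+32,258,75),(497-32,258,75),(497,290,75),(497,226,75)]:
    p=proj(c,X);print(p);cv2.drawMarker(f,tuple(int(v) for v in p),(0,0,255),0,10)
cv2.imwrite('pics/w1.png',f)
E
```

```text
grasp [496.6108 251.7947 194.6909] z [-0.0021  0.0001 -1.    ] F [ 0.2636 -0.3896  0.4938] gap 91.86727808163096 0.0
t 2.78 cmd [-0.0015  0.031   0.6335  0.     -0.0013 -0.0022] q [-0.033   0.482  -0.7429  1.7606  0.3691  1.0456  0.6592]
[316.1413 239.4746]
[316.0237 279.7707]
[316.2666 196.5384]
[359.2832 239.3647]
[273.0133 239.5844]
```

View pics/w1.png

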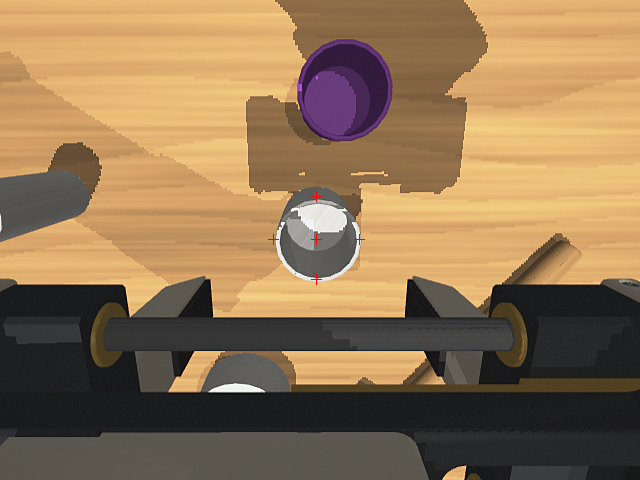

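The wrist view shows the grey middle pot's rim at (317,239), on the predicted points to within 1 px. The purple pot (345,90) is clear of the fingers. Descending and gripping.

Emit:
{"method": "move_arm", "body": {
  "moves": [0,0,0.3,0,0,0,1,0,0,0.55,0,0,0,1,0,0,0.64,0,0,0,1,0,0,0.64,0,0,0,1,0,0,0.64,0,0,0,0.5,0,0,0.64,0,0,0,0.5,0,0,0.64,0,0,0,0.5,0,0,0.64,0,0,0,0.5,0,0,0.64,0,0,0,0.5],
  "squeeze": 25
}}

```text
time: 3.58
tool_pos: [498.0, 251.1, 229.0]
orientation: [[-1.0, 0.004, 0.004], [0.004, 1.0, 0.002], [-0.004, 0.002, -1.0]]
wrist_force: [-0.4, 0.1, 11.5]
finger_gap: 64.4
grip_force: 25.0
```

```bash
python3 -c "
from h import *
now();go((683,185.3,67+80))"
```

```text
grasp [498.53   251.476   69.9939] z [ 0.0036  0.0021 -1.    ] F [-0.4473  0.0537 11.495 ] gap 64.4108450852539 25.01908913254738
t 3.58 cmd [-0.9279 -0.3247 -0.3824  0.0013  0.0023 -0.0025] q [-0.1069  0.6269 -0.6492  1.8824  0.5171  0.8015  0.5336]
```

Emit:
{"method": "move_arm", "body": {
  "moves": [0,0,-0.15,0,0,0,0.5,0,0,-0.3,0,0,0,0.5,0,0,-0.5,0,0,0,0.5,-0.3,-0.1,-0.5,0,0,0,0.5,-0.6,-0.2,-0.5,0,0,0,0.5,-0.9,-0.32,-0.5,0,0,0,0.5,-0.92,-0.33,-0.5,0,0,0,0.5,-0.92,-0.33,-0.5,0,0,0,0.5,-0.92,-0.33,-0.5,0,0,0,0.5]
}}

```text
time: 4.33
tool_pos: [686.3, 178.0, 326.3]
orientation: [[-1.0, 0.012, 0.003], [0.012, 1.0, -0.003], [-0.003, -0.003, -1.0]]
wrist_force: [-0.6, -1.5, -1.6]
finger_gap: 64.8
grip_force: 25.0
```

```bash
python3 - <<'E'
from h import *
now();go((683,185.3,75))
c=optics.read_camera('wrist');w=c['frame'][:,:,::-1]
t=optics.read_camera('top')['frame'][140:340,150:350,::-1]; s=optics.read_camera('scene')['frame'][120:320,300:500,::-1]
g=lambda i:cv2.resize(i,(400,300 if i is w else 400),interpolation=cv2.INTER_CUBIC)
o=np.zeros((600,800,3),np.uint8);o[:400,:400]=cv2.resize(t,(400,400));o[:400,400:]=cv2.resize(s,(400,400));o[400:,:267]=cv2.resize(w,(267,200))
cv2.imwrite('pics/m2.png',o)
E
```

```text
grasp [686.798  177.5948 167.2584] z [ 0.0029 -0.0028 -1.    ] F [-0.5843 -1.5    -1.6294] gap 64.77313760842115 24.99840885400772
t 4.33 cmd [ 0.0185  0.0374  0.4611 -0.0018  0.0018 -0.0076] q [ 0.0395  0.7241 -0.6522  1.3916  0.455   1.1756  0.8932]
```

View pics/m2.png

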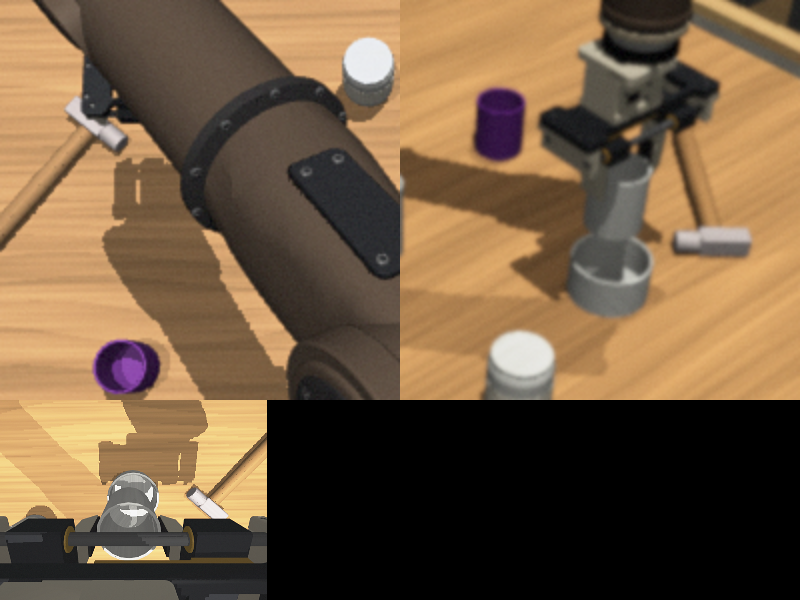

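Grey middle pot is held upright above the wide pot (610,270 in the montage), with nothing else disturbed. Aligning, then lowering.

Emit:
{"method": "move_arm", "body": {
  "moves": [0.01,0.035,0.1,0,0,-0.007,0.5,0.01,0.035,0.1,0,0,-0.007,0.5,0.01,0.035,0.1,0,0,-0.007,0.5,0.01,0.035,0.1,0,0,-0.007,0.5]
}}

```text
time: 4.82
tool_pos: [678.4, 191.3, 307.6]
orientation: [[-1.0, -0.008, 0.0], [-0.008, 1.0, -0.0], [-0.0, -0.0, -1.0]]
wrist_force: [0.7, 0.1, -2.3]
finger_gap: 64.5
grip_force: 25.0
```

```bash
python3 - <<'E'
from h import *
now();go((683,185.3,75))
c=optics.read_camera('wrist');w=c['frame'][:,:,::-1].copy()
s=robot.read_state();g=s['tool_pos']+159*s['orientation'][:,2]
def ring(X,r,z,col):
    for a in np.linspace(0,6.28,40): cv2.circle(w,tuple(int(round(v)) for v in proj(c,(X[0]+r*np.cos(a),X[1]+r*np.sin(a),z))),1,col,-1)
ring((683,185.3),46,50,(0,0,255));ring(g,32,g[2]+5,(0,255,0))
cv2.imwrite('pics/w2.png',w[100:400,140:540])
E
```

```text
grasp [678.4718 191.2845 148.6357] z [ 0.0002 -0.0001 -1.    ] F [ 0.6747  0.1207 -2.2852] gap 64.47469183172313 24.999147411435843
t 4.82 cmd [-0.0225 -0.0302  0.3682 -0.0001  0.0001  0.0053] q [ 0.024   0.7366 -0.6542  1.4214  0.4667  1.1407  0.8795]
```

View pics/w2.png

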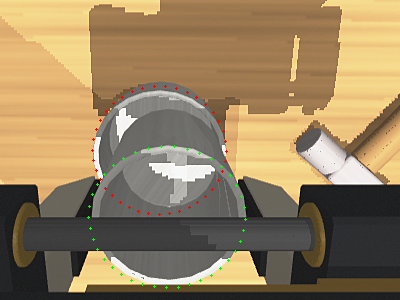

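The wide pot (red ring) and the held pot's rim (green ring) both match to about 2 px. Correcting by (+4.5, -6) mm and lowering.

Emit:
{"method": "move_arm", "body": {
  "moves": [-0.022,-0.03,0,0,0,0.005,0.5,-0.022,-0.03,0,0,0,0.005,0.5,-0.022,-0.03,0.1,0,0,0.005,0.5,-0.022,-0.03,0.2,0,0,0.005,0.5,-0.022,-0.03,0.3,0,0,0.005,0.5,-0.022,-0.03,0.35,0,0,0.005,0.5,-0.022,-0.03,0.35,0,0,0.005,0.5,-0.022,-0.03,0.35,0,0,0.005,0.5]
}}

```text
time: 5.53
tool_pos: [683.7, 184.6, 237.0]
orientation: [[-1.0, 0.001, -0.0], [0.001, 1.0, -0.0], [0.0, -0.0, -1.0]]
wrist_force: [-0.3, 0.1, -0.8]
finger_gap: 64.7
grip_force: 25.0
```

```bash
python3 -c "
from h import *
now();go((683,185.3,75))"
```

```text
grasp [683.7415 184.5553  77.9772] z [-0.     -0.0001 -1.    ] F [-0.269   0.0612 -0.7523] gap 64.66445359011486 24.99909684062004
t 5.53 cmd [ 0.0037  0.0037  0.0149 -0.     -0.     -0.0007] q [ 0.0186  0.8085 -0.6206  1.4705  0.5134  1.0283  0.8466]
```

Emit:
{"method": "move_arm", "body": {
  "moves": [0,0,0.006,0,0,0,0.5,0,0,0.012,0,0,0,0.5,0,0,0.018,0,0,0,0.5,0,0,0.018,0,0,0,0.5]
}}

```text
time: 5.87
tool_pos: [683.7, 184.9, 233.7]
orientation: [[-1.0, 0.001, 0.001], [0.001, 1.0, 0.0], [-0.001, 0.0, -1.0]]
wrist_force: [0.6, 0.3, -0.4]
finger_gap: 64.1
grip_force: 25.0
```

```bash
python3 -c "
from h import *
now()"
```

```text
grasp [683.8546 184.9837  74.6511] z [ 0.0011  0.0003 -1.    ] F [ 0.5843  0.3386 -0.4073] gap 64.14087318080763 24.999636076390743
```

Emit:
{"method": "move_arm", "body": {
  "moves": [0,0,0.005,0,0,0,0.5,0,0,0.01,0,0,0,0.5,0,0,0.01,0,0,0,0.5]
}}

```text
time: 6.12
tool_pos: [683.7, 185.1, 233.4]
orientation: [[-1.0, 0.001, 0.002], [0.001, 1.0, 0.0], [-0.002, 0.0, -1.0]]
wrist_force: [-3.9, -2.0, 13.4]
finger_gap: 64.4
grip_force: 25.0
```

```bash
python3 -c "
from h import *
now()"
```

```text
grasp [684.0676 185.0985  74.4255] z [ 0.002  0.    -1.   ] F [-3.8925 -2.0162 13.4199] gap 64.41475563177825 25.00174731016159
```

Seated on the floor at the expected height (13 N). Easing off, opening and rising.

Emit:
{"method": "move_arm", "body": {
  "moves": [0,0,-0.007,0,0,0,0.5,0,0,-0.007,0,0,0,0.85,0,0,-0.007,0,0,0,1,0,0,-0.007,0,0,0,1,0,0,-0.1,0,0,0,1,0,0,-0.3,0,0,0,1,0,0,-0.6,0,0,0,1,0,0,-0.6,0,0,0,1]
}}

```text
time: 6.78
tool_pos: [684.0, 185.7, 356.5]
orientation: [[-1.0, 0.0, 0.005], [0.0, 1.0, 0.003], [-0.005, 0.003, -1.0]]
wrist_force: [1.1, 0.0, 0.7]
finger_gap: 91.7
grip_force: 0.0
```

```bash
python3 - <<'E'
from h import *
now();go((471.4,28.3,200))
E
```

```text
grasp [684.8255 186.112  197.4575] z [ 0.0049  0.0027 -1.    ] F [1.149  0.0265 0.6503] gap 91.6806102362555 0.0
t 6.78 cmd [ 1.0628 -0.7873 -0.0201  0.0017  0.0031 -0.0003] q [ 0.0356  0.7001 -0.668   1.36    0.4382  1.2241  0.9076]
```

Emit:
{"method": "move_arm", "body": {
  "moves": [1,-0.74,0,0,0,0,1,1,-0.74,0,0,0,0,1,1,-0.74,0,0,0,0,1,1,-0.74,0,0,0,0,1,1,-0.74,0,0,0,0,1,1,-0.74,0,0,0,0,1,1,-0.74,0,0,0,0,1,1,-0.74,0,0,0,0,1,1,-0.74,0,0,0,0,1,1,-0.74,0,0,0,0,1]
}}

```text
time: 7.62
tool_pos: [484.4, 37.8, 351.5]
orientation: [[-1.0, -0.0, 0.001], [-0.0, 1.0, 0.001], [-0.001, 0.001, -1.0]]
wrist_force: [0.1, 1.0, -0.2]
finger_gap: 91.7
grip_force: 0.0
```

```bash
python3 - <<'E'
from h import *
now();go((471.4,28.3,90))
c=optics.read_camera('wrist');w=c['frame'][:,:,::-1].copy()
def ring(X,r,z,col):
    for a in np.linspace(0,6.28,30): cv2.circle(w,tuple(int(round(v)) for v in proj(c,(X[0]+r*np.cos(a),X[1]+r*np.sin(a),z))),1,col,-1)
ring((471.4,28.3),22,100,(0,0,255))
c2=optics.read_camera('scene');s=c2['frame'][180:330,320:470,::-1]
o=np.zeros((600,800,3),np.uint8);o[:400,:400]=w[100:500,120:520] if 0 else cv2.resize(w[40:360,160:480],(400,400));o[:400,400:]=cv2.resize(s,(400,400));cv2.imwrite('pics/m3.png',o[:400])
E
```

```text
grasp [484.5756  37.9219 192.4531] z [ 0.0012  0.0011 -1.    ] F [ 0.077   1.0444 -0.2479] gap 91.66230479747608 0.0
t 7.62 cmd [ 0.0655 -0.0478  0.5121  0.0007  0.0008  0.0001] q [ 0.422   0.3735 -0.7769  1.927   0.3158  0.9645  1.0682]
```

View pics/m3.png

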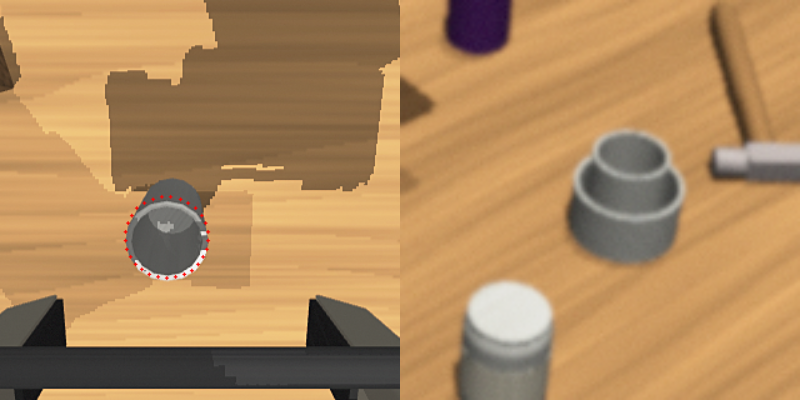

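The middle pot stands upright inside the wide one (scene tile at about (630,190)). The narrow pot's rim lies on the predicted ring. Next I grip the narrow pot.

Emit:
{"method": "move_arm", "body": {
  "moves": [0.063,-0.048,0,0,0,0,1,0.063,-0.048,0,0,0,0,1,0.063,-0.048,0.2,0,0,0,1,0.063,-0.048,0.4,0,0,0,1,0.063,-0.048,0.505,0,0,0,1,0.063,-0.048,0.505,0,0,0,1,0.063,-0.048,0.505,0,0,0,1]
}}

```text
time: 8.3
tool_pos: [471.1, 28.2, 249.7]
orientation: [[-1.0, -0.001, -0.002], [-0.001, 1.0, 0.001], [0.002, 0.001, -1.0]]
wrist_force: [1.1, 0.6, -0.3]
finger_gap: 91.7
grip_force: 0.0
```

```bash
python3 - <<'E'
from h import *
now();go((472,28.3,91))
E
```

```text
grasp [470.7416  28.3015  90.6912] z [-0.0021  0.0007 -1.    ] F [ 1.139   0.5538 -0.3013] gap 91.7128683413277 0.0
t 8.3 cmd [-0.0046  0.0006 -0.0016  0.0005 -0.0014  0.0006] q [ 0.3547  0.492  -0.6902  2.0671  0.4608  0.739   0.945 ]
```

Emit:
{"method": "move_arm", "body": {
  "moves": [-0.005,0,0,0,0,0,0.7,-0.005,0,0,0,0,0,0.35,-0.005,0,0,0,0,0,0.35,-0.005,0,0,0,0,0,0.35,-0.005,0,0,0,0,0,0.35,-0.005,0,0,0,0,0,0.35],
  "squeeze": 25
}}

```text
time: 8.8
tool_pos: [471.9, 27.2, 250.6]
orientation: [[-1.0, 0.001, 0.001], [0.001, 1.0, -0.0], [-0.001, -0.0, -1.0]]
wrist_force: [0.8, 0.2, 0.2]
finger_gap: 56.5
grip_force: 0.0
```

```bash
python3 - <<'E'
from h import *
now();go((684,185,220))
E
```

```text
grasp [471.9879  27.2065  91.5676] z [ 0.0008 -0.0002 -1.    ] F [0.783  0.2092 0.2094] gap 56.53577678754559 0.0
t 8.8 cmd [-1.0605  0.7896 -0.6415 -0.0001  0.0005 -0.0005] q [ 0.3563  0.4905 -0.6898  2.066   0.462   0.7389  0.9447]
```

Still closing; waiting a few more rows.

Emit:
{"method": "move_arm", "body": {
  "moves": [0,0,0,0,0,0,0.35,0,0,0,0,0,0,0.35,0,0,0,0,0,0,0.35,0,0,0,0,0,0,0.35]
}}

```text
time: 9.13
tool_pos: [471.8, 27.3, 250.2]
orientation: [[-1.0, 0.0, 0.0], [0.0, 1.0, -0.0], [-0.0, -0.0, -1.0]]
wrist_force: [-0.6, 0.2, 3.0]
finger_gap: 44.1
grip_force: 25.0
```

```bash
python3 - <<'E'
from h import *
now();go((684,185,220))
E
```

```text
grasp [471.8683  27.3364  91.202 ] z [ 0.0002 -0.     -1.    ] F [-0.5897  0.2442  3.0068] gap 44.08827175981564 24.995684567838907
t 9.13 cmd [-1.0605  0.7888 -0.6438 -0.      0.0001 -0.0003] q [ 0.3559  0.4913 -0.6896  2.066   0.4622  0.7387  0.9446]
```

Emit:
{"method": "move_arm", "body": {
  "moves": [0,0,-0.2,0,0,0,0.35,0,0,-0.4,0,0,0,0.35,0,0,-0.62,0,0,0,0.35,-0.2,0.15,-0.62,0,0,0,0.35,-0.36,0.27,-0.62,0,0,0,0.35,-0.52,0.39,-0.62,0,0,0,0.35,-0.68,0.51,-0.62,0,0,0,0.35,-0.84,0.63,-0.62,0,0,0,0.35,-1,0.76,-0.62,0,0,0,0.35,-1,0.76,-0.62,0,0,0,0.35]
}}

```text
time: 9.97
tool_pos: [675.0, 184.3, 372.2]
orientation: [[-1.0, -0.003, -0.0], [-0.003, 1.0, 0.004], [0.0, 0.004, -1.0]]
wrist_force: [-2.4, -1.0, -1.3]
finger_gap: 44.5
grip_force: 25.0
```

Emit:
{"method": "move_arm", "body": {
  "moves": [-0.06,0.03,0,0,0,0,0.35,-0.06,0.03,0,0,0,0,0.35,-0.06,0.03,0,0,0,0,0.35,-0.06,0.03,0,0,0,0,0.35,-0.06,0.03,0,0,0,0,0.35]
}}

```text
time: 10.38
tool_pos: [683.4, 184.5, 374.2]
orientation: [[-1.0, 0.001, -0.0], [0.001, 1.0, -0.001], [0.0, -0.001, -1.0]]
wrist_force: [-0.2, -0.8, 0.2]
finger_gap: 43.9
grip_force: 25.0
```

```bash
python3 - <<'E'
from h import *
now();go((684,185,101))
c=optics.read_camera('wrist');w=c['frame'][:,:,::-1].copy()
s=robot.read_state();g=s['tool_pos']+159*s['orientation'][:,2]
def ring(X,r,z,col):
    for a in np.linspace(0,6.28,60): cv2.circle(w,tuple(int(round(v)) for v in proj(c,(X[0]+r*np.cos(a),X[1]+r*np.sin(a),z))),0,col,-1)
ring((684,185),46,50,(0,0,255));ring((684,185),32,80,(255,0,255));ring(g,22,g[2]+9,(0,255,0))
cv2.imwrite('pics/w3.png',cv2.resize(w[100:400,140:540],(800,600)))
E
```

```text
grasp [683.326  184.4438 215.2165] z [-0.0002 -0.0006 -1.    ] F [-0.182  -0.7882  0.1715] gap 43.930401069040975 24.99377718195319
t 10.38 cmd [-0.0033  0.0027  0.5711 -0.0004 -0.0001 -0.0006] q [ 0.0469  0.6926 -0.6936  1.3365  0.4424  1.2678  0.907 ]
```

View pics/w3.png

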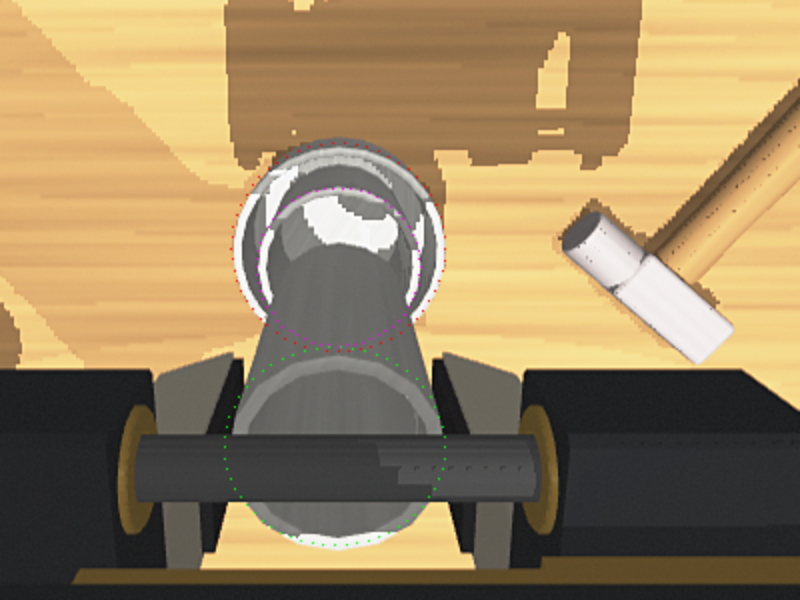

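Held narrow pot is upright, its rim within about 1.5 mm of where it should be. The middle pot's mouth is on the magenta ring, so it is aligned. Lowering.

Emit:
{"method": "move_arm", "body": {
  "moves": [0,0.003,0.15,0,0,0,0.35,0,0.003,0.27,0,0,0,0.35,0,0.003,0.35,0,0,0,0.35,0,0.003,0.42,0,0,0,0.35,0,0.003,0.48,0,0,0,0.35,0,0.003,0.535,0,0,0,0.35,0,0.003,0.54,0,0,0,0.35,0,0.003,0.54,0,0,0,0.35]
}}

```text
time: 11.1
tool_pos: [683.8, 185.8, 265.9]
orientation: [[-1.0, 0.001, -0.001], [0.001, 1.0, -0.0], [0.001, -0.0, -1.0]]
wrist_force: [-0.7, 0.1, -1.1]
finger_gap: 44.3
grip_force: 25.0
```

```bash
python3 - <<'E'
from h import *
now()
E
```

```text
grasp [683.7407 185.7384 106.8779] z [-0.0005 -0.0001 -1.    ] F [-0.6924  0.0688 -1.0799] gap 44.27196052247348 24.993864353746176
```

Emit:
{"method": "move_arm", "body": {
  "moves": [0,0,0.01,0,0,0,0.35,0,0,0.018,0,0,0,0.35,0,0,0.024,0,0,0,0.35,0,0,0.028,0,0,0,0.35,0,0,0.032,0,0,0,0.35,0,0,0.032,0,0,0,0.35]
}}

```text
time: 11.6
tool_pos: [684.0, 185.9, 260.3]
orientation: [[-1.0, 0.001, 0.001], [0.001, 1.0, 0.0], [-0.001, 0.0, -1.0]]
wrist_force: [-0.5, 0.3, 3.0]
finger_gap: 44.1
grip_force: 25.0
```

```bash
python3 - <<'E'
from h import *
now()
E
```

```text
grasp [684.1697 185.9458 101.321 ] z [ 0.0009  0.0002 -1.    ] F [-0.4807  0.2738  3.0385] gap 44.12019924210417 24.99640004709363
```

Seated at the expected 101 mm. Releasing and rising.

Emit:
{"method": "move_arm", "body": {
  "moves": [0,0,0,0,0,0,0.6,0,0,-0.003,0,0,0,0.8,0,0,-0.003,0,0,0,0.8,0,0,-0.003,0,0,0,0.8,0,0,-0.1,0,0,0,0.8,0,0,-0.3,0,0,0,0.8,0,0,-0.5,0,0,0,0.8,0,0,-0.7,0,0,0,0.8,0,0,-0.8,0,0,0,0.8,0,0,-0.8,0,0,0,0.8]
}}

```text
time: 12.43
tool_pos: [684.3, 186.9, 426.2]
orientation: [[-1.0, 0.001, 0.008], [0.001, 1.0, 0.004], [-0.008, 0.004, -1.0]]
wrist_force: [0.1, 0.1, -0.2]
finger_gap: 73.8
grip_force: 0.0
```

```bash
cat >> h.py <<'E'
a=np.array([-.661,-.113,.742]);a/=np.linalg.norm(a)      # spatula z
h=np.array([a[0],a[1],0]);h/=np.linalg.norm(h);up=np.array([0,0,1.])
def tool(b):
    "tool tilted b deg backwards (pointing towards -stand x); y level across the spatula"
    b=np.radians(b);z=-np.cos(b)*up+np.sin(b)*h;y=np.cross(up,h)
    return np.c_[np.cross(y,z),y,z]
HM=np.array([531.5,-217.2,181.8])-48*a
E
python3 - <<'E'
from h import *
now();R=tool(15);print(R,HM);go(HM-R[:,2]*90,R);R2=R@np.diag([-1,-1,1]);go(HM-R[:,2]*90,R2)
E
```

```text
grasp [685.6126 187.435  267.1773] z [ 0.0082  0.0036 -1.    ] F [ 0.0864  0.0946 -0.1553] gap 73.75213866435284 0.0
[[ 0.9521  0.1685 -0.2551]
 [ 0.1628 -0.9857 -0.0436]
 [-0.2588  0.     -0.9659]] [ 563.224  -211.7767  146.1885]
t 12.43 cmd [ 0.2881 -1.9398  0.1881  0.255  -0.0238  1.8755] q [ 0.0428  0.6583 -0.7057  1.265   0.4195  1.3548  0.9283]
t 12.43 cmd [ 0.2881 -1.9398  0.1881  0.016   0.1716 -0.1074] q [ 0.0428  0.6583 -0.7057  1.265   0.4195  1.3548  0.9283]
```

Emit:
{"method": "move_arm", "body": {
  "moves": [0.15,-1,0,0,0,0,0.8,0.15,-1,0,0,0,0,0.8,0.15,-1,0,0,0,0,0.8,0.15,-1,0,0,0,0,0.8,0.15,-1,0,0,0,0,0.8,0.15,-1,0,0,0,0,0.8,0.15,-1,0,0,0,0,0.8]
}}

```text
time: 13.02
tool_pos: [653.5, -17.8, 418.7]
orientation: [[-1.0, 0.006, -0.001], [0.006, 1.0, -0.001], [0.001, -0.001, -1.0]]
wrist_force: [0.8, 1.5, -0.1]
finger_gap: 73.4
grip_force: 0.0
```

```bash
python3 - <<'E'
from h import *
now();R=tool(15)@np.diag([-1,-1,1]);go(HM-R[:,2]*90,R)
import cv2
s=optics.read_camera('scene')['frame'][180:330,320:470,::-1];cv2.imwrite('pics/n1.png',cv2.resize(s,(450,450)))
E
```

```text
grasp [653.327  -18.0166 259.691 ] z [-0.0014 -0.0015 -1.    ] F [ 0.8097  1.4506 -0.0706] gap 73.36619339985957 0.0
t 13.02 cmd [ 0.1283 -0.9162  0.1615  0.0138  0.1653 -0.1111] q [ 0.3874  0.5754 -0.7221  1.4307  0.3858  1.2813  1.1997]
```

View pics/n1.png

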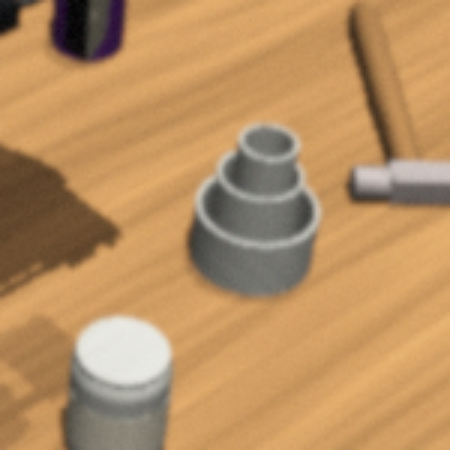

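All three pots stand nested (about (265,210) in the crop). Next, the spatula: hover and tilt.

Emit:
{"method": "move_arm", "body": {
  "moves": [0.128,-0.916,0.16,0.014,0.165,-0.111,0.8,0.128,-0.916,0.16,0.014,0.165,-0.111,0.8,0.128,-0.916,0.16,0.014,0.165,-0.111,0.8,0.128,-0.916,0.16,0.014,0.165,-0.111,0.8,0.128,-0.916,0.16,0.014,0.165,-0.111,0.8,0.128,-0.916,0.16,0.014,0.165,-0.111,0.8,0.128,-0.916,0.16,0.014,0.165,-0.111,0.8,0.128,-0.916,0.16,0.014,0.165,-0.111,0.8]
}}

```text
time: 13.73
tool_pos: [628.6, -194.8, 387.7]
orientation: [[-0.951, -0.177, -0.253], [-0.172, 0.984, -0.043], [0.256, 0.002, -0.967]]
wrist_force: [0.8, -0.2, 0.8]
finger_gap: 73.4
grip_force: 0.0
```

```bash
python3 - <<'E'
from h import *
now();R=tool(15)@np.diag([-1,-1,1]);go(HM-R[:,2]*90,R);go(HM,R)
c=optics.read_camera('wrist');f=c['frame'];cv2.imwrite('pics/sp.png',f[:,:,::-1])
J=HM-67*a+7*a  # handle start
B=np.array([531.5,-217.2,181.8])
print('proj butt,mid,start',proj(c,B),proj(c,HM),proj(c,HM-60*a))
# width edges of handle across the predicted axis, several stations: mean colours along the cross line
y=np.cross(up,h)
for k in(-30,0,30):
    row=[]
    for w in range(-30,31,3):
        p=proj(c,HM+k*a+w*y+8*np.cross(y,a)*np.sign(np.cross(y,a)[2]));u,v=int(round(p[0])),int(round(p[1]))
        row.append(tuple(int(q) for q in f[v,u]) if 0<=u<640 and 0<=v<480 else None)
    print(k,[(w,r) for w,r in zip(range(-30,31,3),row)])
E
```

```text
grasp [ 588.4574 -201.6519  234.0168] z [-0.2526 -0.043  -0.9666] F [ 0.8386 -0.18    0.7978] gap 73.43800909440365 0.0
t 13.73 cmd [ 0.0128 -0.0284  0.0085  0.0001  0.0017  0.0056] q [ 0.5831  0.678  -0.6941  1.344   0.4438  1.5306  1.6196]
t 13.73 cmd [ 0.014  -0.0284  0.4585  0.0001  0.0017  0.0056] q [ 0.5831  0.678  -0.6941  1.344   0.4438  1.5306  1.6196]
proj butt,mid,start [298.4274 190.3955] [299.3915 245.3912] [300.256  294.7007]
-30 [(-30, (51, 34, 25)), (-27, (110, 85, 57)), (-24, (110, 86, 57)), (-21, (92, 72, 49)), (-18, (91, 71, 48)), (-15, (92, 71, 49)), (-12, (86, 66, 47)), (-9, (121, 94, 64)), (-6, (130, 99, 68)), (-3, (125, 96, 64)), (0, (129, 99, 67)), (3, (133, 103, 68)), (6, (118, 90, 61)), (9, (115, 88, 60)), (12, (76, 62, 44)), (15, (74, 58, 42)), (18, (75, 58, 43)), (21, (75, 58, 41)), (24, (61, 48, 35)), (27, (90, 52, 35)), (30, (106, 65, 43))]
0 [(-30, (49, 29, 24)), (-27, (53, 32, 27)), (-24, (51, 35, 23)), (-21, (76, 47, 36)), (-18, (83, 51, 35)), (-15, (56, 38, 30)), (-12, (55, 34, 28)), (-9, (114, 87, 59)), (-6, (127, 98, 64)), (-3, (122, 95, 63)), (0, (128, 98, 68)), (3, (128, 97, 65)), (6, (118, 92, 60)), (9, (114, 89, 58)), (12, (98, 77, 52)), (15, (56, 38, 27)), (18, (53, 32, 22)), (21, (131, 76, 50)), (24, (126, 74, 49)), (27, (104, 60, 39)), (30, (235, 180, 116))]
30 [(-30, (146, 112, 74)), (-27, (143, 110, 73)), (-24, (142, 108, 70)), (-21, (140, 108, 70)), (-18, (138, 106, 69)), (-15, (144, 110, 73)), (-12, (153, 115, 76)), (-9, (111, 86, 55)), (-6, (124, 97, 66)), (-3, (120, 93, 61)), (0, (127, 97, 64)), (3, (131, 101, 67)), (6, (152, 116, 77)), (9, (111, 85, 55)), (12, (93, 71, 49)), (15, (218, 166, 108)), (18, (217, 165, 107)), (21, (215, 162, 105)), (24, (240, 197, 127)), (27, (214, 163, 106)), (30, (214, 161, 105))]
```

Emit:
{"method": "move_arm", "body": {
  "moves": [0.013,-0.032,0,0,0.002,0.006,0.7,0.013,-0.032,0.1,0,0.002,0.006,0.6,0.013,-0.032,0.2,0,0.002,0.006,0.6,0.013,-0.032,0.3,0,0.002,0.006,0.6,0.013,-0.032,0.4,0,0.002,0.006,0.6,0.013,-0.032,0.45,0,0.002,0.006,0.6,0.013,-0.032,0.45,0,0.002,0.006,0.6,0.013,-0.032,0.45,0,0.002,0.006,0.6]
}}

```text
time: 14.45
tool_pos: [604.2, -207.6, 301.9]
orientation: [[-0.952, -0.165, -0.256], [-0.159, 0.986, -0.044], [0.26, -0.002, -0.966]]
wrist_force: [0.1, 0.6, -0.1]
finger_gap: 54.9
grip_force: 0.0
```

```bash
python3 - <<'E'
from h import *
now();R=tool(15)@np.diag([-1,-1,1]);go(HM,R)
c=optics.read_camera('scene');cv2.imwrite('pics/sp2.png',c['frame'][:,:,::-1])
E
```

```text
grasp [ 563.4908 -214.6807  148.3175] z [-0.2561 -0.0445 -0.9656] F [ 0.1448  0.5782 -0.0836] gap 54.921933024591205 0.0
t 14.45 cmd [-0.0029  0.014   0.01   -0.0004 -0.0007 -0.0021] q [ 0.6187  0.7223 -0.6749  1.4953  0.487   1.3578  1.5776]
```

Emit:
{"method": "move_arm", "body": {
  "moves": [-0.003,0.009,0.008,0,0,0,0.5,-0.003,0.009,0.008,0,0,0,0.15,-0.003,0.009,0.008,0,0,0,0.15,-0.003,0.009,0.008,0,0,0,0.15,-0.003,0.009,0.008,0,0,0,0.15,-0.003,0.009,0.008,0,0,0,0.15,-0.003,0.009,0.008,0,0,0,0.15,-0.003,0.009,0.008,0,0,0,0.15,-0.003,0.009,0.008,0,0,0,0.15],
  "squeeze": 45
}}

```text
time: 15.25
tool_pos: [603.8, -206.2, 299.9]
orientation: [[-0.953, -0.165, -0.256], [-0.159, 0.986, -0.045], [0.26, -0.002, -0.966]]
wrist_force: [-0.5, 0.4, 2.6]
finger_gap: 23.8
grip_force: 44.8
```

```bash
python3 - <<'E'
from h import *
now();R=robot.read_state()['orientation'];print('axis in tool',R.T@a)
E
```

```text
grasp [ 563.1674 -213.3217  146.3618] z [-0.2558 -0.0445 -0.9657] F [-0.5232  0.372   2.6178] gap 23.755921066571943 44.83972728252411
axis in tool [ 0.8401 -0.0038 -0.5424]
```

Gripped at 23.8 mm. Drawing out along the spatula's own axis, about 50 mm first.

Emit:
{"method": "move_arm", "body": {
  "moves": [0.034,0,-0.022,0,0,0,0.15,0.076,0,-0.049,0,0,0,0.15,0.118,0,-0.076,0,0,0,0.15,0.16,0,-0.103,0,0,0,0.15,0.21,-0.001,-0.136,0,0,0,0.15]
}}

```text
time: 15.67
tool_pos: [570.0, -212.0, 337.7]
orientation: [[-0.952, -0.165, -0.256], [-0.159, 0.986, -0.045], [0.26, -0.002, -0.966]]
wrist_force: [1.5, 0.9, -1.1]
finger_gap: 23.6
grip_force: 44.8
```

```bash
python3 - <<'E'
from h import *
now();s=robot.read_state();print(s['tool_pos']-np.array([603.8,-206.2,299.9]))
E
```

```text
grasp [ 529.2268 -219.1146  184.1483] z [-0.2561 -0.0445 -0.9656] F [ 1.5036  0.8618 -1.1229] gap 23.613965982167965 44.82385575771332
[-33.8461  -5.832   37.7805]
```

Little force and straight. Drawing the rest, about 65 mm more.

Emit:
{"method": "move_arm", "body": {
  "moves": [0.04,0,-0.026,0,0,0,0.15,0.09,0,-0.058,0,0,0,0.15,0.14,0,-0.09,0,0,0,0.15,0.19,0,-0.123,0,0,0,0.15,0.24,-0.001,-0.155,0,0,0,0.15,0.28,-0.001,-0.18,0,0,0,0.15,0.28,-0.001,-0.18,0,0,0,0.15]
}}

```text
time: 16.25
tool_pos: [525.7, -219.9, 388.0]
orientation: [[-0.953, -0.164, -0.255], [-0.157, 0.986, -0.046], [0.259, -0.003, -0.966]]
wrist_force: [0.3, 0.5, -1.4]
finger_gap: 23.5
grip_force: 44.8
```

```bash
cat >> h.py <<'E'
from scipy.optimize import minimize
E
python3 - <<'E'
from h import *
now();s=robot.read_state();print(s['tool_pos']-np.array([603.8,-206.2,299.9]),s['joint_positions'])
c=optics.read_camera('scene');f=c['frame'];cv2.imwrite('pics/dr.png',f[:,:,::-1])
R=s['orientation'];g=s['tool_pos']+159*R[:,2];
print('junction/tip predicted px',proj(c,g-67*a),proj(c,g-162*a), 'world tip',g-162*a)
E
```

```text
grasp [ 485.1057 -227.1141  234.4028] z [-0.2552 -0.0456 -0.9658] F [ 0.3159  0.5127 -1.4362] gap 23.48297607038533 44.82062101364136
[-78.1203 -13.6636  88.0677] [ 0.7458  0.5382 -0.7265  1.5915  0.41    1.4191  1.6618]
junction/tip predicted px [203.8315 236.7182] [229.5944 279.7454] world tip [ 592.1741 -208.8105  114.214 ]
```

Drawn out fully (118 mm > 85). Lifting and levelling at height.

```bash
cat >> h.py <<'E'
def toolh(b,ang):
    b=np.radians(b);H=np.array([np.cos(np.radians(ang)),np.sin(np.radians(ang)),0]);z=-np.cos(b)*up+np.sin(b)*H;y=np.cross(up,H)
    return np.c_[np.cross(y,z),y,z]@np.diag([-1,-1,1])
E
python3 - <<'E'
from h import *
go((485,-227,320),toolh(15,189.7));go((510,-200,320),toolh(-33,189.7))
E
```

```text
t 16.3 cmd [ 0.1152 -0.0025 -0.4167 -0.001  -0.0002 -0.0032] q [ 0.745   0.5397 -0.7263  1.5914  0.4104  1.418   1.6611]
t 16.3 cmd [ 0.5655  0.1076 -0.1914 -0.0023 -0.5336 -0.0026] q [ 0.745   0.5397 -0.7263  1.5914  0.4104  1.418   1.6611]
```

Emit:
{"method": "move_arm", "body": {
  "moves": [0.06,0,-0.2,0,0,0,0.15,0.115,0,-0.417,0,0,0,0.15,0.18,0.02,-0.385,0,-0.076,0,0.15,0.245,0.03,-0.35,0,-0.152,0,0.15,0.31,0.045,-0.32,0,-0.23,0,0.15,0.375,0.06,-0.29,0,-0.305,0,0.15,0.44,0.075,-0.255,0,-0.38,0,0.15,0.505,0.09,-0.22,0,-0.457,0,0.15,0.565,0.108,-0.19,0,-0.534,0,0.15,0.565,0.108,-0.19,0,-0.534,0,0.15]
}}

```text
time: 17.13
tool_pos: [422.2, -215.7, 450.5]
orientation: [[-0.827, -0.16, 0.54], [-0.135, 0.987, 0.086], [-0.546, -0.002, -0.838]]
wrist_force: [-0.3, -0.5, -1.0]
finger_gap: 23.8
grip_force: 44.8
```

```bash
python3 - <<'E'
from h import *
now();R=toolh(-33,205);go((560,-60,300),R)
E
```

```text
grasp [ 507.9907 -202.0094  317.2986] z [ 0.5396  0.0858 -0.8375] F [-0.3337 -0.5359 -0.9816] gap 23.752062783100122 44.82019901275635
t 17.13 cmd [-0.2786  0.5404  0.2828 -0.0967  0.0012 -0.1467] q [ 1.4896  0.1682 -1.0833  2.0045 -0.3044  0.5939  2.3936]
```

Joint 7 is close to its limit, so I turn the handle the other way (towards +y) while travelling.

```bash
python3 - <<'E'
from h import *
go((530,-40,300),toolh(-33,170))
E
```

```text
t 17.13 cmd [-0.1747  0.9234  0.2143  0.1154  0.0015  0.1793] q [ 1.4896  0.1682 -1.0833  2.0045 -0.3044  0.5939  2.3936]
```

Emit:
{"method": "move_arm", "body": {
  "moves": [-0.03,0.15,0.036,0.019,0,0.03,0.15,-0.06,0.31,0.07,0.038,0,0.06,0.15,-0.09,0.46,0.107,0.057,0,0.09,0.15,-0.12,0.62,0.143,0.077,0,0.12,0.15,-0.145,0.77,0.18,0.096,0,0.15,0.15,-0.175,0.92,0.214,0.115,0,0.18,0.15,-0.175,0.92,0.214,0.115,0,0.18,0.15,-0.175,0.92,0.214,0.115,0,0.18,0.15]
}}

```text
time: 17.8
tool_pos: [446.1, -28.3, 434.7]
orientation: [[-0.829, 0.164, 0.534], [0.138, 0.986, -0.089], [-0.541, 0.0, -0.841]]
wrist_force: [0.0, -0.4, -1.5]
finger_gap: 23.9
grip_force: 44.8
```

```bash
python3 - <<'E'
from h import *
now();go((570,120,290),toolh(-33,160))
E
```

```text
grasp [531.0521 -42.3716 301.0541] z [ 0.5341 -0.0885 -0.8408] F [ 0.0293 -0.4202 -1.5279] gap 23.94875248585129 44.81813728809357
t 17.8 cmd [-0.0227  0.9123  0.0826  0.0639 -0.0025  0.0985] q [ 0.9205  0.0425 -1.027   2.1231  0.3969  0.4699  1.0032]
```

Emit:
{"method": "move_arm", "body": {
  "moves": [-0.004,0.15,0.014,0.01,0,0.016,0.15,-0.008,0.3,0.028,0.02,0,0.032,0.15,-0.012,0.46,0.042,0.03,0,0.048,0.15,-0.016,0.61,0.056,0.04,0,0.064,0.15,-0.02,0.76,0.07,0.052,0,0.08,0.15,-0.023,0.91,0.083,0.064,0,0.098,0.15,-0.023,0.91,0.083,0.064,0,0.098,0.15,-0.023,0.91,0.083,0.064,0,0.098,0.15]
}}

```text
time: 18.47
tool_pos: [488.0, 152.6, 422.9]
orientation: [[-0.794, 0.332, 0.509], [0.28, 0.943, -0.179], [-0.539, 0.001, -0.842]]
wrist_force: [-0.0, -0.1, -0.6]
finger_gap: 23.8
grip_force: 44.8
```

```bash
python3 - <<'E'
from h import *
now();go((582,244,250),toolh(-33,150))
E
```

```text
grasp [568.9162 124.2264 289.0418] z [ 0.5088 -0.1787 -0.8421] F [-0.0171 -0.0918 -0.5955] gap 23.779212766150934 44.8205029964447
t 18.47 cmd [ 0.2198  0.6665  0.0947  0.0642 -0.0041  0.0988] q [ 0.2762  0.2786 -1.0029  1.9741  0.9531  0.9216 -0.011 ]
```

Emit:
{"method": "move_arm", "body": {
  "moves": [0.037,0.11,0.016,0.01,0,0.016,0.15,0.073,0.22,0.032,0.02,0,0.032,0.15,0.11,0.33,0.047,0.03,0,0.05,0.15,0.147,0.44,0.063,0.042,0,0.066,0.15,0.183,0.56,0.08,0.054,0,0.082,0.15,0.22,0.667,0.095,0.064,-0.004,0.099,0.15,0.22,0.667,0.095,0.064,-0.004,0.099,0.15,0.22,0.667,0.095,0.064,-0.004,0.099,0.15]
}}

```text
time: 19.13
tool_pos: [508.9, 282.6, 382.8]
orientation: [[-0.723, 0.507, 0.469], [0.424, 0.862, -0.278], [-0.546, -0.002, -0.838]]
wrist_force: [0.3, -0.2, -1.3]
finger_gap: 23.7
grip_force: 44.8
```

```bash
python3 - <<'E'
from h import *
now();go((582.7,244,150),toolh(-33,150))
s=robot.read_state();R=s['orientation'];g=s['tool_pos']+159*R[:,2];ax=R@np.array([.840,-.004,-.542]);print('axis',ax,'blade_mid',g-117*ax)
o=np.zeros((480,800,3),np.uint8)
for i,n in enumerate(('scene','top','wrist')):
    c=optics.read_camera(n);f=c['frame'][:,:,::-1].copy();cv2.imwrite(f'pics/f_{n}.png',f)
    q=proj(c,g-117*ax);print(n,q,'tip',proj(c,g-162*ax),'junc',proj(c,g-67*ax),'butt',proj(c,g+48*ax))
E
```

```text
grasp [583.5599 238.3656 249.5842] z [ 0.4694 -0.2779 -0.8381] F [ 0.2958 -0.1602 -1.2905] gap 23.65011321499305 44.82066035270691
t 19.13 cmd [ 0.2858  0.0184  0.4075 -0.0038  0.0007 -0.0035] q [-0.1274  0.5019 -0.9037  1.8047  1.0575  1.2284 -0.4201]
axis [-0.8638  0.5031 -0.004 ] blade_mid [684.6288 179.4983 250.0501]
scene [415.3178 172.9337] tip [421.9923 185.3353] junc [408.3731 160.0303] butt [394.0381 133.3954]
top [237.2802 180.0042] tip [248.4179 162.1193] junc [224.7189 200.1751] butt [195.0594 247.8022]
wrist [309.9115 401.4585] tip [310.0626 420.948 ] junc [309.6849 372.2312] butt [308.6146 234.216 ]
```

Emit:
{"method": "move_arm", "body": {
  "moves": [0.05,0.003,0.07,0,0,0,0.15,0.1,0.006,0.14,0,0,0,0.15,0.15,0.01,0.21,0,0,0,0.15,0.2,0.014,0.28,0,0,0,0.15,0.25,0.016,0.35,0,0,0,0.15,0.286,0.018,0.4,-0.004,0,-0.003,0.15,0.286,0.018,0.4,-0.004,0,-0.003,0.15,0.286,0.018,0.4,-0.004,0,-0.003,0.15]
}}

```text
time: 19.95
tool_pos: [507.2, 287.1, 285.6]
orientation: [[-0.724, 0.502, 0.474], [0.42, 0.865, -0.274], [-0.547, 0.001, -0.837]]
wrist_force: [-0.1, -0.2, -1.0]
finger_gap: 23.4
grip_force: 44.8
```

```bash
python3 - <<'E'
from h import *
now();go((582.7,244,150),toolh(-33,150))
s=robot.read_state();R=s['orientation'];g=s['tool_pos']+159*R[:,2];ax=R@np.array([.840,-.004,-.542]);print('axis',ax,'blade_mid',g-117*ax)
P=[]
for n,w in(('scene',(330,120,150)),('top',(180,140,150)),('wrist',(200,180,240))):
    c=optics.read_camera(n);f=c['frame'][:,:,::-1].copy();x,y,k=w
    print(n,[np.round(proj(c,g+d*ax),1) for d in(-162,-117,-67,48)])
    P.append(cv2.resize(f[y:y+k,x:x+k],(400,400),interpolation=cv2.INTER_CUBIC))
cv2.imwrite('pics/fin.png',np.hstack(P[:2]))
o=np.zeros((600,800,3),np.uint8);o[:400]=np.hstack(P[:2]);o[400:,:200]=cv2.resize(P[2],(200,200));cv2.imwrite('pics/fin.png',o)
E
```

```text
grasp [582.5754 243.5692 152.5183] z [ 0.4738 -0.2736 -0.8371] F [-0.1267 -0.1985 -1.0194] gap 23.447991450347434 44.820712208747864
t 19.95 cmd [ 0.005   0.0021  0.0102 -0.      0.0019 -0.0014] q [-0.1942  0.6232 -0.8381  1.9033  1.2089  1.1473 -0.6228]
axis [-0.8668  0.498  -0.0058] blade_mid [683.9914 185.3039 153.2026]
scene [array([417.5, 223.7]), array([411.2, 210.9]), array([404.6, 197.5]), array([390.9, 169.7])]
top [array([253.7, 177.7]), array([243.7, 194.1]), array([232.5, 212.5]), array([206.1, 255.9])]
wrist [array([306.6, 421.4]), array([306.1, 402. ]), array([305.3, 372.9]), array([301.9, 236.4])]
```

View pics/fin.png

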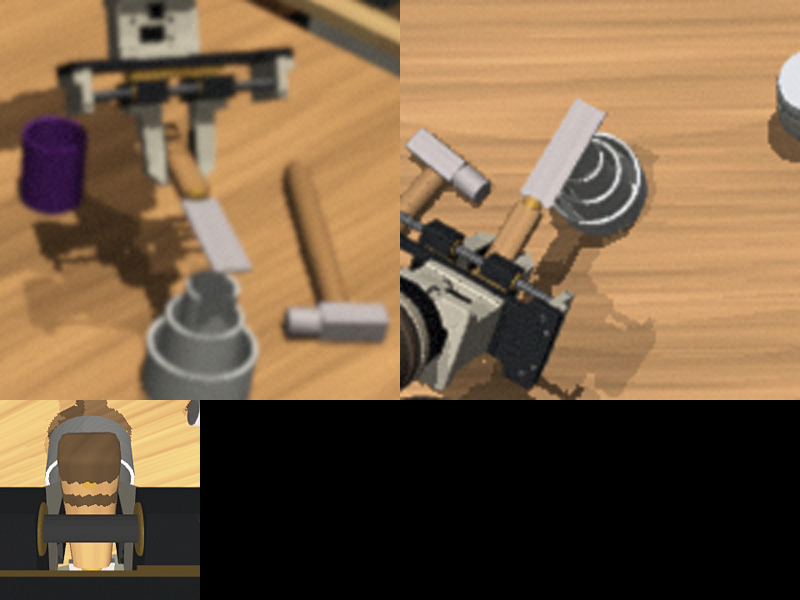

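```bash
python3 - <<'E'
from h import *
t=optics.read_camera('top');s=optics.read_camera('scene');k=2.6667
T=lambda x,y:(180+(x-400)/k,140+y/k)
S=lambda x,y:(330+x/k,120+y/k)
for n,p,q in(('tip',(590,112),(233.5,269.5)),('tipL',(577,99),(219,272)),('tipR',(605,115),(249,267)),('junc',(531,203),(192,200))):
    x,e=tri((t,T(*p)),(s,S(*q)));print(n,x,e,plane(t,T(*p),152))
print('pots',plane(t,T(599,163),110), plane(t,T(582,160),110))
E
```

```text
tip [714.6268 170.1932 151.1911] 1.665733282039859 [713.2138 168.6812 152.    ]
tipL [716.4855 170.0379 154.8627] 11.641870976819932 [725.3037 180.2964 152.    ]
tipR [718.7063 165.7943 154.4043] 13.364594802812281 [710.2222 155.5285 152.    ]
junc [630.789  215.809  152.5775] 2.4821806447944237 [632.541  218.0309 152.    ]
pots [679.4156 167.6111 110.    ] [682.5073 183.0393 110.    ]
```

The composite shows the blade flat and level, with tip and ferrule triangulating to z 151 and 153. The pots are still nested below. The blade middle sits about 11 mm short along the axis, so I shift it onto the pots.

Emit:
{"method": "move_arm", "body": {
  "moves": [-0.022,-0.001,0.015,0,0,0,0.15,-0.045,-0.003,0.03,0,0,0,0.15,-0.045,-0.003,0.03,0,0,0,0.15,-0.045,-0.003,0.03,0,0,0,0.15,-0.045,-0.003,0.03,0,0,0,0.15,-0.045,-0.003,0.03,0,0,0,0.15]
}}

```text
time: 20.7
tool_pos: [516.0, 282.1, 285.4]
orientation: [[-0.724, 0.501, 0.474], [0.42, 0.865, -0.272], [-0.547, 0.002, -0.837]]
wrist_force: [-0.0, 0.2, -0.6]
finger_gap: 23.5
grip_force: 44.8
```

```bash
python3 - <<'E'
from h import *
now();s=robot.read_state();R=s['orientation'];g=s['tool_pos']+159*R[:,2];ax=R@np.array([.840,-.004,-.542])
print('blade_mid',g-106*ax,'speed',np.abs(s['qvel']).max(),'t',s['time'],s['finger_gap'],s['joint_positions'])
robot.close_job()
E
```

```text
grasp [591.3786 238.7335 152.2643] z [ 0.4742 -0.2725 -0.8372] F [-0.0281  0.2001 -0.6385] gap 23.475953288542488 44.82065677642822
blade_mid [683.2997 186.0154 152.8623] speed 0.00220251703158579 t 20.7 23.475953288542488 [-0.1808  0.6268 -0.8339  1.8952  1.215   1.1393 -0.6065]
the job is handed in; nothing more can be done
```

I handed the job in at 20.7 s: the three pots are nested, and the spatula is held level and flat with its blade middle over them, about 40 mm clear; the can, hammer and sanding block were not touched.

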